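# Load a gravity feed rack with spacer sleeves in order of height

## Robot

A 7-joint arm with a two-finger parallel gripper is mounted at the origin on the work surface. World frame = base frame: x ahead of the robot, y to its left, z up, the work surface at z = 0. Lengths are in m, angles in rad, forces in N, time in s.
With the tool pointing down it reaches from about 0.4 to 0.85 m from the base axis. Payload 10.4 kg.
Tool frame: the origin (TCP) lies between the finger pads; the fingertips stand 11 mm ahead of it and the grasp point (between the pads) lies 8 mm behind it; z points along the fingers, y is the direction in which the jaws open and shut (so a half turn about z gives the same grasp; the last joint's range is limited). The gripper opens to 87 mm and grips with 3 to 60 N. Pads are 19 mm wide; open, the fingers measure 117 mm over their backs; the gripper's body (75 mm by 190 mm) begins 51 mm behind the grasp point.
Start: joints at [-1.372, 0.332, -0.065, 1.46, 0.022, 1.35, -0.088], TCP at [0.137, 0.61, 0.203] pointing down, gripper open.
Joint ranges: [-2.6, 2.6], [-0.5, 2.12], [-1.47, 1.34], [0.16, 2.42], [-1.27, 4.41], [0.06, 2.06], [-2.6, 2.6]. Speed limits (rad/s): [2.22, 2.22, 2.79, 2.79, 3.14, 3.14, 3.14].

## Interface

Orientations are given as a unit quaternion [x, y, z, w].
In Python, from bench import r, eyes gives the robot as it stands.
- The arm moves only by the shell command python3 -m inch 'ROWS' [FORCE]. ROWS is a JSON object of lists of equal length, an entry for each row: "translation": the shift along the world's x, y, z scaled (see below), a list of three; "rot": the turn, a rotation vector about the world's x, y, z scaled (see below), a list of three; "jaw": the finger opening in mm, from 0 to 87. In form: {"translation": [[tx, ty, tz], ...], "rot": [[ax, ay, az], ...], "jaw": [jaw, ...]}. A call has 1 to 20 rows; each row is the pose to reach, as a shift and turn from the pose measured when the call began; what a row does not reach only later rows make up. The controller multiplies each number of a shift by 100 mm and each number of a turn by 60 degrees. A row lasts 1/10 s, in which the tool goes at most 50 mm and 8.59 degrees, less where a joint would pass 70% of its speed; a pose out of reach is approached as far as the arm can. A call with a number of a shift or a turn outside -1 to 1 is refused whole. A call with a gripper value outside its range is refused whole. The fingers move at their own pace and stop on an object; FORCE is the grip in N (left out, the last holds). Time passes only in rows, so rows that repeat a pose let the fingers close. It gives the time, the measured TCP pose, the force and the opening at its end, in the units of the state.
- r.read_state(): the state, without advancing time (a new reading comes with each control period).
- eyes.camera(name): name is "scene" or "top" or "wrist"; returns the picture (420x560x3 uint8, blue, green, red); there is no depth.
- eyes.calibration(name): a dict with "fx", "fy", "cx", "cy" (pixels), "R" (3x3) and "t" (3): a world point X has camera coordinates R X + t; the wrist camera has in their place "hand_eye" (4x4, takes a point from camera to tool coordinates, whose origin is the TCP and whose axes are the flange's). Camera axes: x right, y down, z forward; pixel columns grow to the right and rows downward; lengths in m; the calibration is good to about 2 mm. A picture is of the moment at which its call begins: read the wrist's pose just before it. calibration takes no time and is no camera call.
- r.close_job(): hands the job in, once; it reports no verdict.
The state is a dict: "time": time; "joint_positions": joint angles; "joint_vel": joint speeds; "joint_torque": joint torques, N m; "ee_pos": TCP position; "eef_rot": TCP orientation; "ft_force": force on the tool from outside, world axes, zero at the start; "torque": the same for the moment, N m; "width": finger opening in m.
Only numpy, scipy, OpenCV 4.12 (cv2) and the standard library are available. Lean on these libraries where they do the work, as an engineer would, in place of code of your own. Each camera call takes 0.05 s, during which the arm holds its last target. There are 200 camera calls.

## Task

Load the four aluminium sleeves into the sloped rack, one to a lane, in order of height: the shortest in the lane next to the orange block, each next one taller, the tallest farthest from it. Each sleeve must end up standing on its end on the lane's floor, slid all the way down against the stop at the low end. Do not tip any sleeve over on the way, and leave the water bottle where it stands.

Things in the scene. Friction and masses are not known exactly. Their poses are not given: they have to be found in the camera images.
- sleeve_20: the shortest of four bare aluminium spacer sleeves: a round piece 38 mm in diameter and 20 mm high with a dark 20 mm bore in the middle of each end, loose, standing on end on the table. Origin: centre of its underside; z up along its axis
- sleeve_33: the second shortest of four bare aluminium spacer sleeves: a round piece 38 mm in diameter and 33 mm high with a dark 20 mm bore in the middle of each end, loose, standing on end on the table. Origin: centre of its underside; z up along its axis
- sleeve_46: the second tallest of four bare aluminium spacer sleeves: a round piece 38 mm in diameter and 46 mm high with a dark 20 mm bore in the middle of each end, loose, standing on end on the table. Origin: centre of its underside; z up along its axis
- sleeve_59: the tallest of four bare aluminium spacer sleeves: a round piece 38 mm in diameter and 59 mm high with a dark 20 mm bore in the middle of each end, loose, standing on end on the table. Origin: centre of its underside; z up along its axis
- lane_a: one of four equal lanes side by side, 62 mm apart, that make up the sloped rack; which letter stands where in the row changes. Dark grey floor 56 mm wide between 12 mm high blue walls, blue stop 26 mm high across the low end. Fixed. Origin: floor surface, mid-width, mid-length, 34 mm above the table. x: level, downhill along the lane, away from the robot; y across; z up (frame not tilted)
- lane_b: lane like lane_a (same size, origin, axes). Every lane's floor falls 15 degrees towards +x: surface at z = -0.268 x. Measured along the slope it begins 80 mm uphill of the origin and the face of the stop is 72 mm downhill of it; walls and stop stand square to the floor
- lane_c: lane like lane_a. Every lane's floor is polished and slick: a sleeve stood on it and let go slides down to the stop by itself
- lane_d: lane like lane_a. When a sleeve stands against a lane's stop, the middle of its underside is at x = +51 mm, z = -14 mm from that lane's origin and its axis leans 15 degrees with the floor
- orange_block: orange block fixed at one end of the row of lanes, now the left, now the right end (a grey one is at the other end); 70 mm along the lanes, 28 across, 45 high, on a 6 mm base plate. Origin: centre of its underside; x parallel to the lanes, downhill. The middles of the lanes are 49, 111, 173 and 235 mm from it across the row
- bottle: clear water bottle with green label and blue cap, 64 mm in diameter, 200 mm high, standing loose beside the work. Origin: centre of its underside

How it is judged:
By the outcome, as a careful person would: the job done as asked, in the order asked, and still so for the second after the job is handed in, with the robot touching nothing.
It also fails if it takes over 96 s, if anything falls off the work surface, if the arm or the gripper's body presses on something with over 40 N, if the wrist force passes 120 N, or if a joint passes its speed limit or range.

## Working session

There is one attempt and no reset: what is moved stays moved. The work goes in short steps, Python scripts to look and compute and a shell command to move; the robot and the scene stay as the last step left them, time stands still between calls to the robot, and variables do not carry over. Pictures are saved under pics/ and viewed, about 12 in all and at most 16, crops included, and the job is handed in when it is done.

```bash
mkdir -p pics; ls; python3 - <<'E'
from bench import r, eyes
import cv2,numpy as np
s=r.read_state();print(s)
for n in("scene","top"):
    cv2.imwrite(f"pics/{n}0.png",eyes.camera(n)); c=eyes.calibration(n); print(n,{k:np.round(v,4).tolist() for k,v in c.items()})
print(eyes.calibration("wrist"))
E
```

```text
pics
{'time': 0.0, 'joint_positions': array([-1.37158562,  0.33287548, -0.06470881,  1.4609133 ,  0.0216166 ,
        1.3498686 , -0.08848121]), 'joint_vel': array([-6.01889720e-05,  2.34936807e-03,  7.72576858e-06,  5.32547464e-04,
        3.93440170e-04, -5.56076324e-04,  1.76656521e-04]), 'joint_torque': array([-3.10656933e-04, -6.23257113e+01,  2.43219431e-02, -3.89898705e+01,
       -6.14335947e-02,  3.98307235e-02,  1.48925697e-04]), 'ee_pos': array([0.13741765, 0.60930512, 0.2022651 ]), 'eef_rot': array([ 1.10652687e-01,  9.93858901e-01, -6.83189384e-04, -3.86028509e-05]), 'ft_force': array([ 0.09901399,  0.03159863, -0.20249678]), 'torque': array([0.02269893, 0.02935741, 0.01044   ]), 'width': 0.08703875533071463}
scene {'fx': 379.1852, 'fy': 379.1852, 'cx': 281.7837, 'cy': 206.5519, 'R': [[0.4404, 0.8977, -0.0132], [0.666, -0.3365, -0.6657], [-0.6021, 0.2844, -0.7461]], 't': [-0.1959, -0.3087, 1.266]}
top {'fx': 474.3023, 'fy': 474.3023, 'cx': 273.3794, 'cy': 211.5089, 'R': [[0.0028, -0.9998, -0.0197], [-0.9951, -0.0008, -0.0988], [0.0987, 0.0198, -0.9949]], 't': [-0.0248, 0.5187, 1.3406]}
{'fx': 357.9979283587357, 'fy': 357.9979283587357, 'cx': 277.26209778823454, 'cy': 212.849512388495, 'hand_eye': array([[-7.32096217e-04, -9.69365672e-01, -2.45620965e-01,
         6.65822424e-02],
       [ 9.99999699e-01, -7.72925681e-04,  6.98296471e-05,
        -7.28924187e-04],
       [-2.57537215e-04, -2.45620840e-01,  9.69365946e-01,
        -1.81052107e-01],
       [ 0.00000000e+00,  0.00000000e+00,  0.00000000e+00,
         1.00000000e+00]])}
```

View pics/top0.png

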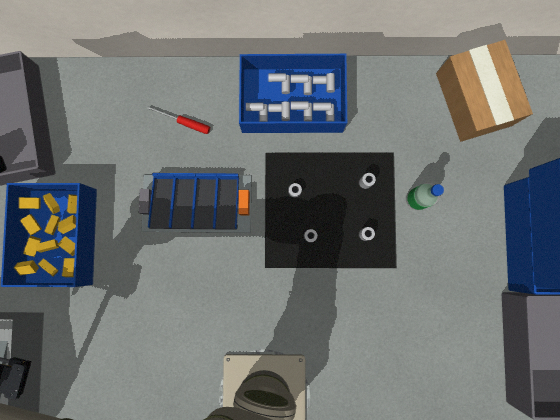

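View pics/scene0.png

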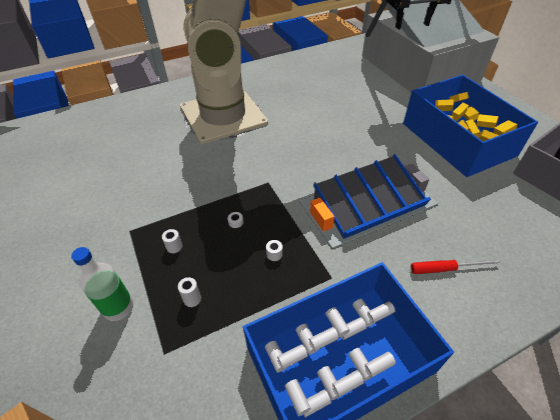

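Top view: sleeves at about (295,190), (369,180), (311,236) and (368,233); the rack runs from x=140 to 250 with the orange block at its right end (243,202); bottle at (425,196). Scene view: (236,219) looks shortest and (189,291) tallest. I'll zoom in for measurement.

```bash
python3 - <<'E'
import cv2,numpy as np
t=cv2.imread("pics/top0.png");s=cv2.imread("pics/scene0.png")
a=cv2.resize(t[160:250,130:260],None,fx=6,fy=6,interpolation=cv2.INTER_CUBIC)
cv2.imwrite("pics/z1.png",a)
b=np.hstack([cv2.resize(t[y-25:y+25,x-25:x+25],(200,200),interpolation=cv2.INTER_CUBIC) for x,y in((295,190),(369,180),(311,236),(368,233))])
c=np.hstack([cv2.resize(s[y-25:y+25,x-25:x+25],(200,200),interpolation=cv2.INTER_CUBIC) for x,y in((274,250),(189,291),(236,219),(172,240))])
cv2.imwrite("pics/z2.png",np.vstack([b,c]))
E
```

```text
(no output)
```

View pics/z1.png

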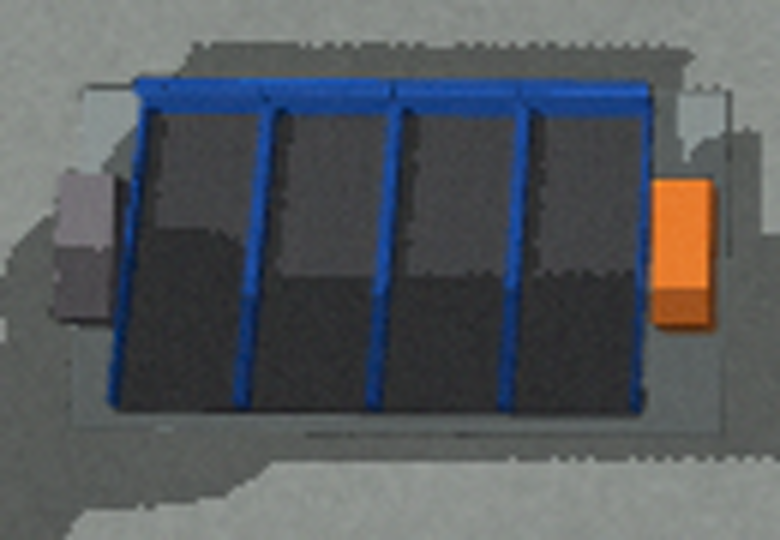

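View pics/z2.png

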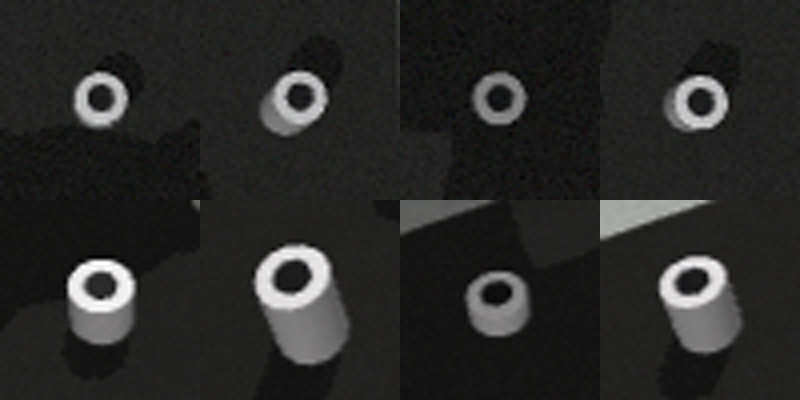

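```bash
cat > h.py <<'E'
from bench import r, eyes
import cv2,numpy as np
from scipy.spatial.transform import Rotation as Rn
def cam(n,st=None):
    c=eyes.calibration(n)
    if n=="wrist":
        st=st or r.read_state(); T=np.eye(4);T[:3,:3]=Rn.from_quat(st['eef_rot']).as_matrix();T[:3,3]=st['ee_pos']
        M=np.linalg.inv(T@c['hand_eye']); c['R'],c['t']=M[:3,:3],M[:3,3]
    return c
def back(c,uv,z):
    R,t=np.array(c['R']),np.array(c['t']); o=-R.T@t
    d=R.T@np.array([(uv[0]-c['cx'])/c['fx'],(uv[1]-c['cy'])/c['fy'],1.]); return o+d*(z-o[2])/d[2]
def proj(c,X):
    p=np.array(c['R'])@X+np.array(c['t']); return np.array([c['fx']*p[0]/p[2]+c['cx'],c['fy']*p[1]/p[2]+c['cy']])
E
python3 - <<'E'
from h import *
t=cam("top");s=cam("scene");np.set_printoptions(precision=4,suppress=True)
for h,a,b in((20,(310.8,235.5),(235.2,217)),(33,(295,189.5),(274.2,246.5)),(46,(368.2,233.5),(170.2,235.5)),(59,(369,179.3),(187.5,285.2))):
    print(h,back(t,a,h/1e3),back(s,b,h/1e3))
f=lambda u,v:(u/6+130,v/6+160)
print("orange",back(t,f(682.5,235),.051), [back(t,f(*p),.051)[:2] for p in((652,180),(713,180),(713,290),(652,290))])
up=[back(t,f(u,407),.0663)[:2] for u in(114,243,374,507,637)]
print("up",*up)
print("stop",*[back(t,f(u,97),.0405)[:2] for u in(145,649)])
print(back(t,(433,190),.2),back(s,(81,256),.2))
E
```

```text
20 [ 0.4501 -0.1315  0.02  ] [ 0.455  -0.1333  0.02  ]
33 [ 0.5816 -0.0861  0.033 ] [ 0.5879 -0.0889  0.033 ]
46 [ 0.4548 -0.2912  0.046 ] [ 0.4613 -0.2928  0.046 ]
59 [ 0.6068 -0.2937  0.059 ] [ 0.6131 -0.2947  0.059 ]
orange [0.5513 0.0597 0.051 ] [array([0.5776, 0.0744]), array([0.5776, 0.0455]), array([0.5252, 0.0451]), array([0.5252, 0.0739])]
up [0.4685 0.3233] [0.4686 0.2628] [0.4687 0.2016] [0.4688 0.1395] [0.4689 0.0789]
stop [0.6194 0.3199] [0.6192 0.0773]
[ 0.5559 -0.4271  0.2   ] [ 0.5679 -0.4406  0.2   ]
```

Heights and lane dimensions agree: lane centres are y≈.109/.171/.232/.294 and origin x≈.543. The orange block's dark strip is shadowed top face, which gives the right 70 mm length. I'll move with the jaws turned along x, towards the tallest sleeve.

```bash
M="python3 -m inch"
python3 -m inch '{"translation":[[1,-1,0],[1,-1,0],[1,-1,0]],"rot":[[0,0,-0.26],[0,0,-0.26],[0,0,-0.26]],"jaw":[87,87,87]}' 30
python3 -m inch '{"translation":[[1,-1,0],[1,-1,0],[1,-1,0]],"rot":[[0,0,-0.26],[0,0,-0.26],[0,0,-0.26]],"jaw":[87,87,87]}'
python3 -m inch '{"translation":[[1,-1,0],[1,-1,0],[1,-1,0]],"rot":[[0,0,-0.26],[0,0,-0.26],[0,0,-0.26]],"jaw":[87,87,87]}'
python3 -m inch '{"translation":[[1,-1,0],[1,-1,0],[1,-1,0]],"rot":[[0,0,-0.26],[0,0,-0.26],[0,0,-0.26]],"jaw":[87,87,87]}'
python3 -m inch '{"translation":[[0,-1,0],[0,-1,0],[0,-1,0]],"rot":[[0,0,-0.26],[0,0,-0.26],[0,0,-0.26]],"jaw":[87,87,87]}'
```

```text
time: 0.4
ee_pos: [0.2392, 0.5072, 0.2019]
eef_rot: [0.247, 0.969, -0.001, 0.0]
ft_force: [1.2, 0.9, 0.3]
width: 0.0869
time: 0.7
ee_pos: [0.3408, 0.4049, 0.2018]
eef_rot: [0.379, 0.925, -0.001, -0.0]
ft_force: [0.9, 0.3, 1.3]
width: 0.0872
time: 1.0
ee_pos: [0.4422, 0.3025, 0.2017]
eef_rot: [0.504, 0.864, -0.001, -0.0]
ft_force: [0.9, 0.5, 1.4]
width: 0.087
time: 1.3
ee_pos: [0.5435, 0.2002, 0.2016]
eef_rot: [0.618, 0.786, -0.001, -0.0]
ft_force: [0.7, 0.3, -0.3]
width: 0.0872
time: 1.6
ee_pos: [0.5439, 0.092, 0.2017]
eef_rot: [0.724, 0.689, -0.002, 0.001]
ft_force: [-0.0, 0.9, -0.8]
width: 0.0866
```

```bash
python3 -m inch '{"translation":[[0.2,-1,0],[0.2,-1,0],[0.2,-1,0]],"rot":[[0,0,0.047],[0,0,0.047],[0,0,0.047]],"jaw":[87,87,87]}'
python3 -m inch '{"translation":[[0.2,-1,0],[0.2,-1,0],[0.2,-1,0]],"rot":[[0,0,0],[0,0,0],[0,0,0]],"jaw":[87,87,87]}'
python3 -m inch '{"translation":[[0.2,-1,0],[0.2,-1,0],[0.2,-1,0]],"rot":[[0,0,0],[0,0,0],[0,0,0]],"jaw":[87,87,87]}'
python3 -m inch '{"translation":[[0,-0.65,0],[0,-0.65,0],[0,-0.65,0],[0,-0.65,0]],"rot":[[0,0,0],[0,0,0],[0,0,0],[0,0,0]],"jaw":[87,87,87,87]}'
python3 - <<'E'
from h import *
np.set_printoptions(precision=4,suppress=True)
s=r.read_state();print(s['ee_pos'],Rn.from_quat(s['eef_rot']).as_matrix());c=cam("wrist",s)
im=eyes.camera("wrist");cv2.imwrite("pics/w1.png",im)
print("pred",proj(c,np.array([.6068,-.2937,.059])))
E
```

```text
time: 1.9
ee_pos: [0.564, -0.0148, 0.202]
eef_rot: [0.71, 0.705, -0.003, 0.002]
ft_force: [-0.9, -0.1, 0.7]
width: 0.0869
time: 2.2
ee_pos: [0.5833, -0.1215, 0.202]
eef_rot: [0.712, 0.702, -0.004, 0.003]
ft_force: [-0.8, -0.3, 0.5]
width: 0.087
time: 2.5
ee_pos: [0.602, -0.2279, 0.2016]
eef_rot: [0.714, 0.7, -0.005, 0.003]
ft_force: [-1.1, 0.0, -0.2]
width: 0.0867
time: 2.9
ee_pos: [0.6021, -0.2921, 0.2011]
eef_rot: [0.714, 0.7, -0.005, 0.003]
ft_force: [0.1, 0.9, -0.7]
width: 0.0871
[ 0.6021 -0.2921  0.2011] [[ 0.0208  0.9998 -0.0037]
 [ 0.9997 -0.0208 -0.0116]
 [-0.0116 -0.0034 -0.9999]]
pred [282.9204 196.1121]
```

View pics/w1.png

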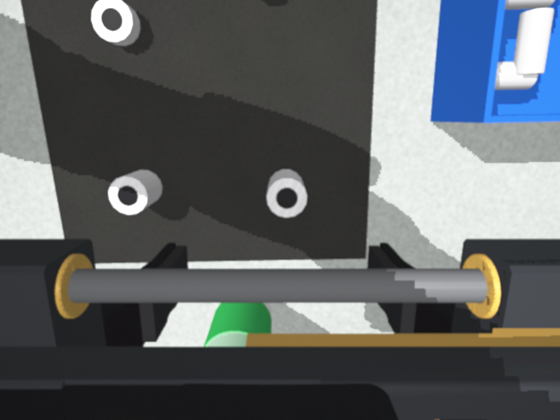

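The wrist view shows sleeve 59's top at (287,196), against a prediction of (283,196). Sleeve 46 is at (129,194) and sleeve 20 at (112,20).

```bash
python3 - <<'E'
from h import *
np.set_printoptions(precision=4,suppress=True)
c=cam("wrist")
for h,p in((59,(287,195)),(46,(128,194)),(20,(111,19))): print(h,back(c,p,h/1e3))
E
```

```text
59 [ 0.611  -0.2918  0.059 ]
46 [ 0.4592 -0.2906  0.046 ]
20 [ 0.453  -0.1326  0.02  ]
```

```bash
python3 -m inch '{"translation":[[0.09,0,-1],[0.09,0,-1],[0.09,0,-1],[0.09,0,-1]],"rot":[[0.011,-0.003,0.02],[0.011,-0.003,0.02],[0.011,-0.003,0.02],[0.011,-0.003,0.02]],"jaw":[87,87,87,87]}'
python3 -m inch '{"translation":[[0,0,-0.3],[0,0,-0.59],[0,0,-0.59],[0,0,-0.59],[0,0,-0.59]],"rot":[[0,0,0],[0,0,0],[0,0,0],[0,0,0],[0,0,0]],"jaw":[87,87,87,60,60]}'
python3 -c "
from h import *
np.set_printoptions(precision=4,suppress=True)
s=r.read_state();print(s['ee_pos'],Rn.from_quat(s['eef_rot']).as_matrix())"
```

```text
time: 3.35
ee_pos: [0.6118, -0.2896, 0.1018]
eef_rot: [0.706, 0.708, -0.0, -0.001]
ft_force: [-0.1, -1.2, 1.8]
width: 0.087
time: 3.85
ee_pos: [0.6134, -0.2904, 0.0461]
eef_rot: [0.706, 0.708, 0.001, 0.001]
ft_force: [0.3, -0.5, -0.1]
width: 0.0779
[ 0.6134 -0.2904  0.0461] [[-0.0036  1.      0.0027]
 [ 1.      0.0036 -0.0006]
 [-0.0006  0.0027 -1.    ]]
```

```bash
python3 -m inch '{"translation":[[-0.02,0,-0.05],[-0.02,0,-0.05],[-0.02,0,-0.05],[-0.02,0,-0.05],[-0.02,0,-0.05],[-0.02,0,-0.05],[-0.02,0,-0.05],[-0.02,0,-0.05],[-0.02,0,-0.05],[-0.02,0,-0.05]],"rot":[[0,0,0],[0,0,0],[0,0,0],[0,0,0],[0,0,0],[0,0,0],[0,0,0],[0,0,0],[0,0,0],[0,0,0]],"jaw":[50,40,30,30,30,30,30,30,30,30]}' 30
python3 -m inch '{"translation":[[0,0,0],[0,0,0.5],[0,0,1],[0,0,1],[0,0,1]],"rot":[[0,0,0],[0,0,0],[0,0,0],[0,0,0],[0,0,0]],"jaw":[30,30,30,30,30]}'
```

```text
time: 4.85
ee_pos: [0.6114, -0.2904, 0.0411]
eef_rot: [0.706, 0.708, 0.001, 0.001]
ft_force: [0.5, -0.0, -0.1]
width: 0.03
time: 5.35
ee_pos: [0.612, -0.2908, 0.1426]
eef_rot: [0.706, 0.708, 0.001, 0.002]
ft_force: [-0.1, -0.3, -1.1]
width: 0.0302
```

Width 30 mm equals the command, so nothing may be held. Looking.

```bash
python3 - <<'E'
from h import *
a=eyes.camera("wrist");b=eyes.camera("scene")
cv2.imwrite("pics/w2.png",np.hstack([a[100:400,130:430],cv2.resize(b[150:350,80:330],(375,300))]))
E
```

```text
(no output)
```

View pics/w2.png

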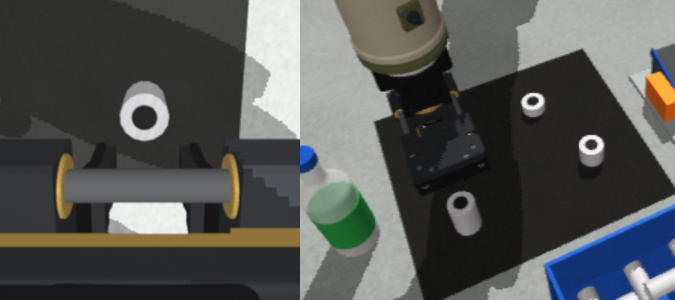

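```bash
python3 - <<'E'
from h import *
np.set_printoptions(precision=4,suppress=True)
c=cam("wrist");s=r.read_state();print(s['ee_pos'])
print(back(c,(274,216.5),.059))
T=Rn.from_quat(s['eef_rot']).as_matrix()
for y in(-.04,-.015,.015,.04):print(y,proj(c,s['ee_pos']+T@np.array([0,y,.011])))
cs=cam("scene");b=eyes.camera("scene")
# scene top centre: crop (460,202) -> px
print(back(cs,(80+(460-300)/1.5,150+202/1.5),.059))
E
```

```text
[ 0.6109 -0.2899  0.14  ]
[ 0.6085 -0.2931  0.059 ]
-0.04 [206.6315 242.6868]
-0.015 [250.8703 242.6463]
0.015 [303.95   242.5978]
0.04 [348.1773 242.5574]
[ 0.6111 -0.2959  0.059 ]
```

```bash
python3 - <<'E'
from h import *
np.set_printoptions(precision=4,suppress=True)
a=cv2.resize(eyes.camera("wrist")[180:330,180:380],None,fx=4,fy=4)
a=np.clip(a.astype(int)*2,0,255).astype(np.uint8)
c=cam("wrist");s=r.read_state();T=Rn.from_quat(s['eef_rot']).as_matrix()
for x in(-.0095,.0095):
  for y in(-.015,.015):
    for z in(.011,-.02):
      u,v=(proj(c,s['ee_pos']+T@np.array([x,y,z]))-[180,180])*4
      cv2.circle(a,(int(u),int(v)),4,(0,255,0) if z>0 else (0,0,255),-1)
cv2.imwrite("pics/w3.png",a)
E
```

```text
(no output)
```

View pics/w3.png

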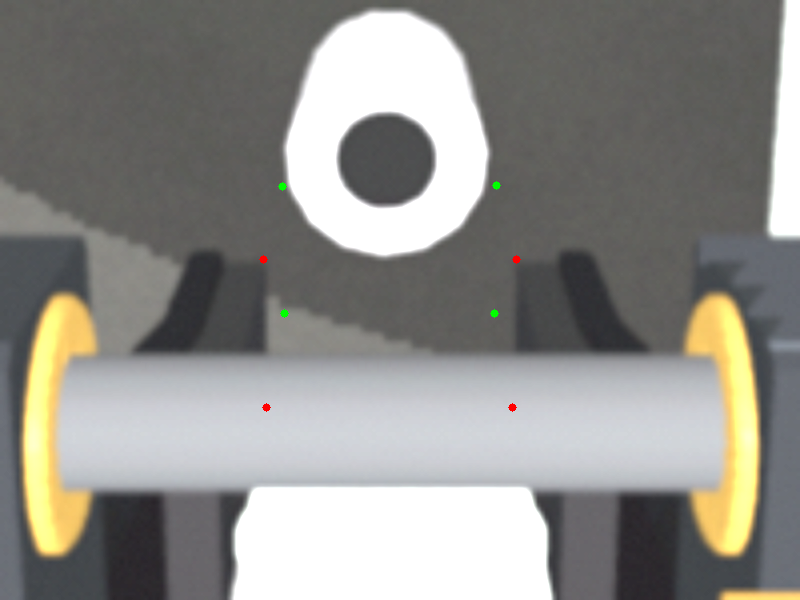

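The pads' visible ends coincide with the markers I projected 20 mm behind the TCP, not 11 mm ahead. The real fingertips therefore sit about 30 mm further back than described, so the jaws closed just above the sleeve, which still stands undisturbed. I'll go 30 mm deeper and watch force and width.

```bash
python3 -m inch '{"translation":[[0,0,0],[0,0,0],[0,0,0],[0,0,0],[0,0,0],[0,0,0],[0,0,0],[0,0,0]],"rot":[[0,0,0],[0,0,0],[0,0,0],[0,0,0],[0,0,0],[0,0,0],[0,0,0],[0,0,0]],"jaw":[87,87,87,87,87,87,87,87]}'
python3 -m inch '{"translation":[[0,-0.03,-0.5],[0,-0.03,-1],[0,-0.03,-1],[0,-0.03,-1]],"rot":[[0,0,0],[0,0,0],[0,0,0],[0,0,0]],"jaw":[87,87,87,87]}'
python3 -m inch '{"translation":[[0,0,-0.1],[0,0,-0.2],[0,0,-0.27],[0,0,-0.27]],"rot":[[0,0,0],[0,0,0],[0,0,0],[0,0,0]],"jaw":[87,87,87,87]}'
```

```text
time: 6.35
ee_pos: [0.6107, -0.2899, 0.1396]
eef_rot: [0.706, 0.708, 0.0, 0.0]
ft_force: [-0.3, -0.6, -0.9]
width: 0.0833
time: 6.75
ee_pos: [0.6106, -0.293, 0.0403]
eef_rot: [0.706, 0.708, -0.0, -0.0]
ft_force: [0.3, -0.2, -0.1]
width: 0.0869
time: 7.15
ee_pos: [0.6102, -0.2927, 0.0126]
eef_rot: [0.706, 0.708, -0.0, -0.001]
ft_force: [-0.6, -0.7, -0.4]
width: 0.0872
```

```bash
python3 -m inch '{"translation":[[0,0,0],[0,0,0],[0,0,0],[0,0,0],[0,0,0],[0,0,0],[0,0,0],[0,0,0],[0,0,0],[0,0,0],[0,0,0]],"rot":[[0,0,0],[0,0,0],[0,0,0],[0,0,0],[0,0,0],[0,0,0],[0,0,0],[0,0,0],[0,0,0],[0,0,0],[0,0,0]],"jaw":[30,30,30,30,30,30,30,30,30,30,30]}' 30
python3 -m inch '{"translation":[[0,0,0],[0,0,0.4],[0,0,0.8],[0,0,0.8]],"rot":[[0,0,0],[0,0,0],[0,0,0],[0,0,0]],"jaw":[30,30,30,30]}'
python3 - <<'E'
from h import *
a=eyes.camera("wrist");b=eyes.camera("scene")
cv2.imwrite("pics/w4.png",np.hstack([a[100:400,130:430],cv2.resize(b[150:350,80:330],(375,300))]))
E
```

```text
time: 8.25
ee_pos: [0.6102, -0.2927, 0.0126]
eef_rot: [0.706, 0.708, -0.0, -0.001]
ft_force: [-0.7, -0.8, 0.7]
width: 0.0376
time: 8.65
ee_pos: [0.6128, -0.2946, 0.0985]
eef_rot: [0.706, 0.708, 0.001, 0.003]
ft_force: [0.6, 0.1, -0.7]
width: 0.0368
```

View pics/w4.png

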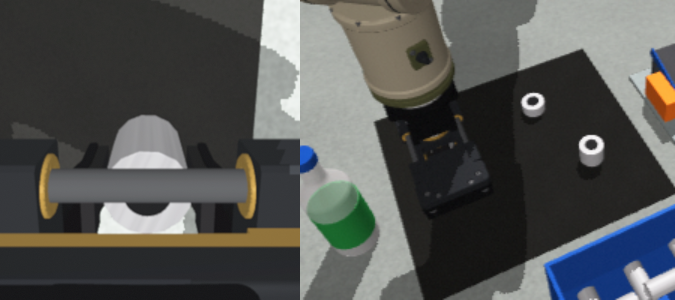

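Sleeve 59 is held (37.6 mm) and lifted upright. Carrying it over the rack.

```bash
python3 -m inch '{"translation":[[0,0,0.3],[0,0.5,0.6],[-0.1,1,0.6],[-0.1,1,0.6]],"rot":[[0,0,0],[0,0,0],[0,0,0],[0,0,0]],"jaw":[30,30,30,30]}'
python3 -m inch '{"translation":[[-0.2,1,0],[-0.2,1,0],[-0.2,1,0]],"rot":[[0,0,0],[0,0,0],[0,0,0]],"jaw":[30,30,30]}'
python3 -m inch '{"translation":[[-0.2,1,0],[-0.2,1,0],[-0.2,1,0]],"rot":[[0,0,0],[0,0,0],[0,0,0]],"jaw":[30,30,30]}'
python3 -m inch '{"translation":[[0,1,0],[0,1,0],[0,1,0]],"rot":[[0,0,0],[0,0,0],[0,0,0]],"jaw":[30,30,30]}'
python3 -m inch '{"translation":[[0,0.3,0],[0,0.7,0],[0,0.7,0],[0,0.7,0],[0,0.7,0]],"rot":[[0,0,0],[0,0,0],[0,0,0],[0,0,0],[0,0,0]],"jaw":[30,30,30,30,30]}'
python3 - <<'E'
from h import *
np.set_printoptions(precision=4,suppress=True)
s=r.read_state();c=cam("wrist",s);a=eyes.camera("wrist");cv2.imwrite("pics/raw5.png",a)
print(s['ee_pos'],s['width'],Rn.from_quat(s['eef_rot']).as_matrix()[:,2])
np.save("c5.npy",c,allow_pickle=True)
O=np.array([.545,0,.034]);u=np.array([np.cos(.2618),0,-np.sin(.2618)]);n=np.array([np.sin(.2618),0,np.cos(.2618)])
for y in(.1397,.2017,.2637,.3257):   # wall centrelines, predicted
  for k in(-.08,.072):
    p=proj(c,O+k*u+.012*n+[0,y,0]); cv2.circle(a,tuple(int(v) for v in p),3,(0,255,0),-1); print(y,k,p)
for y in(.08,.3257):
  p=proj(c,O+.072*u+.026*n+[0,y,0]); cv2.circle(a,tuple(int(v) for v in p),3,(0,0,255),-1)
cv2.imwrite("pics/w5.png",a)
E
```

```text
time: 9.15
ee_pos: [0.6012, -0.1853, 0.1521]
eef_rot: [0.703, 0.711, 0.001, -0.002]
ft_force: [1.3, 1.2, -1.2]
width: 0.0372
time: 9.45
ee_pos: [0.58, -0.0776, 0.15]
eef_rot: [0.7, 0.714, 0.001, -0.004]
ft_force: [-0.1, -0.3, -0.5]
width: 0.0372
time: 9.75
ee_pos: [0.558, 0.0295, 0.148]
eef_rot: [0.697, 0.717, 0.001, -0.007]
ft_force: [1.3, 1.2, -1.5]
width: 0.0374
time: 10.05
ee_pos: [0.5562, 0.1369, 0.1462]
eef_rot: [0.694, 0.72, 0.0, -0.008]
ft_force: [-0.3, 0.2, -1.4]
width: 0.0375
time: 10.55
ee_pos: [0.5561, 0.2053, 0.1453]
eef_rot: [0.694, 0.719, -0.001, -0.008]
ft_force: [0.3, -0.2, -2.3]
width: 0.037
[0.5561 0.2053 0.1453] 0.03696499907760583 [-0.0125  0.0103 -0.9999]
0.1397 -0.08 [168.3477 290.4978]
0.1397 0.072 [344.7753 277.0587]
0.2017 -0.08 [165.3202 214.7159]
0.2017 0.072 [350.4724 209.9597]
0.2637 -0.08 [161.9472 130.2858]
0.2637 0.072 [356.7357 136.1918]
0.3257 -0.08 [158.166   35.6377]
0.3257 0.072 [363.6541  54.709 ]
```

View pics/w5.png

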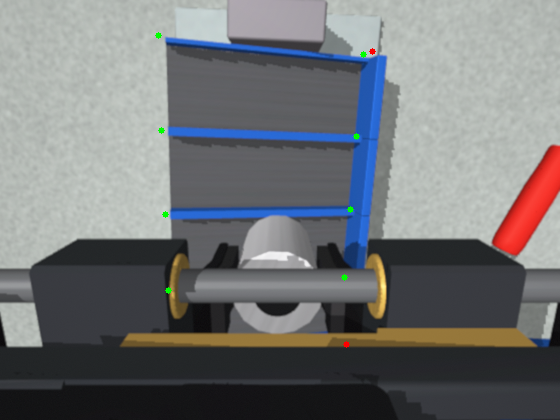

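The blue wall ends sit about 5 px (about 4 mm) further along +x than predicted, so the rack origin is x≈.549; y agrees within 2 mm. The target lane is next to the grey block, y≈.293. Tilting and lowering.

```bash
python3 -m inch '{"translation":[[0.3,0.4,0],[0.6,0.87,-0.2],[0.6,0.87,-0.5],[0.6,0.87,-0.5],[0.6,0.87,-0.5],[0.6,0.87,-0.5]],"rot":[[-0.005,0.12,-0.017],[-0.01,0.238,-0.034],[-0.01,0.238,-0.034],[-0.01,0.238,-0.034],[-0.01,0.238,-0.034],[-0.01,0.238,-0.034]],"jaw":[30,30,30,30,30,30]}'
cat > st.py <<'E'
from h import *
np.set_printoptions(precision=4,suppress=True)
s=r.read_state();print(s['time'],s['ee_pos'],"jawdir",Rn.from_quat(s['eef_rot']).as_matrix()[:,1],"z",Rn.from_quat(s['eef_rot']).as_matrix()[:,2],s['ft_force'],s['width'],s['joint_positions'])
E
python3 st.py
```

```text
time: 11.2
ee_pos: [0.6175, 0.2908, 0.0985]
eef_rot: [0.703, 0.7, -0.088, -0.093]
ft_force: [1.6, 1.0, -0.7]
width: 0.0372
11.2 [0.6175 0.2908 0.0985] jawdir [ 0.9671 -0.0032 -0.2542] z [-0.2542  0.0065 -0.9671] [ 1.6375  0.9697 -0.6704] 0.03720809289183693 [-0.6952  0.7564  0.4407  1.1536 -0.3852  1.5404 -0.2701]
```

```bash
python3 -m inch '{"translation":[[-0.06,0.02,-0.2],[-0.12,0.02,-0.4],[-0.15,0.02,-0.54],[-0.15,0.02,-0.54],[-0.15,0.02,-0.54]],"rot":[[0,0,0],[-0.006,0.005,0],[-0.006,0.005,0],[-0.006,0.005,0],[-0.006,0.005,0]],"jaw":[30,30,30,30,30]}'
python3 st.py
```

```text
time: 11.7
ee_pos: [0.6032, 0.2927, 0.0467]
eef_rot: [0.703, 0.699, -0.091, -0.092]
ft_force: [-0.9, -0.4, -1.1]
width: 0.0375
11.7 [0.6032 0.2927 0.0467] jawdir [ 0.9664 -0.0049 -0.2569] z [-0.2569  0.0018 -0.9664] [-0.9494 -0.3681 -1.1237] 0.03745832787914962 [-0.7129  0.7741  0.4287  1.2385 -0.3904  1.4444 -0.2636]
```

```bash
python3 -m inch '{"translation":[[-0.015,0,-0.05],[-0.03,0,-0.1],[-0.03,0,-0.12],[-0.03,0,-0.12],[-0.03,0,-0.12]],"rot":[[0,0,0],[0,0,0],[0,0,0],[0,0,0],[0,0,0]],"jaw":[30,30,30,30,30]}'
python3 st.py
```

```text
time: 12.2
ee_pos: [0.6002, 0.2927, 0.0346]
eef_rot: [0.703, 0.699, -0.091, -0.092]
ft_force: [0.0, 0.0, -0.7]
width: 0.0375
12.2 [0.6002 0.2927 0.0346] jawdir [ 0.9664 -0.0049 -0.257 ] z [-0.257   0.0017 -0.9664] [ 0.05    0.0252 -0.679 ] 0.037459526549671066 [-0.7154  0.7795  0.4254  1.2564 -0.3926  1.4218 -0.2607]
```

```bash
python3 -m inch '{"translation":[[0,0,-0.01],[0,0,-0.01],[0,0,-0.01]],"rot":[[0,0,0],[0,0,0],[0,0,0]],"jaw":[30,30,30]}'
python3 -m inch '{"translation":[[0,0,-0.01],[0,0,-0.01],[0,0,-0.01]],"rot":[[0,0,0],[0,0,0],[0,0,0]],"jaw":[30,30,30]}'
```

```text
time: 12.5
ee_pos: [0.6003, 0.2927, 0.0335]
eef_rot: [0.703, 0.699, -0.091, -0.092]
ft_force: [-0.3, -0.1, -0.9]
width: 0.0376
time: 12.8
ee_pos: [0.6007, 0.2928, 0.0331]
eef_rot: [0.703, 0.699, -0.091, -0.092]
ft_force: [1.4, 0.6, 3.3]
width: 0.0371
```

Contact felt (about 4 N). Releasing and lifting along the floor normal.

```bash
python3 -m inch '{"translation":[[0,0,0],[0,0,0],[0,0,0],[0,0,0],[0,0,0],[0,0,0],[0,0,0]],"rot":[[0,0,0],[0,0,0],[0,0,0],[0,0,0],[0,0,0],[0,0,0],[0,0,0]],"jaw":[60,60,60,60,60,60,60]}'
python3 -m inch '{"translation":[[0.07,0,0.25],[0.13,0,0.5],[0.26,0,1],[0.26,0,1],[0.26,0,1]],"rot":[[0,0,0],[0,0,0],[0,0,0],[0,0,0],[0,0,0]],"jaw":[60,60,60,87,87]}'
python3 -m inch '{"translation":[[0,-0.5,0],[-0.2,-1,0.2],[-0.4,-1,0.2],[-0.4,-1,0.2]],"rot":[[0,-0.12,0],[0,-0.247,0],[0,-0.247,0],[0,-0.247,0]],"jaw":[87,87,87,87]}'
python3 - <<'E'
from h import *
b=eyes.camera("scene");t=eyes.camera("top")
cv2.imwrite("pics/p6.png",np.hstack([cv2.resize(b[140:250,290:450],(480,330)),cv2.resize(t[160:240,130:220],(320,330))]))
E
python3 st.py
```

```text
time: 13.5
ee_pos: [0.6007, 0.2927, 0.033]
eef_rot: [0.703, 0.699, -0.091, -0.092]
ft_force: [-0.1, -0.5, 0.1]
width: 0.0597
time: 14.0
ee_pos: [0.6277, 0.2927, 0.1344]
eef_rot: [0.703, 0.699, -0.089, -0.091]
ft_force: [-0.2, 0.2, -1.1]
width: 0.0696
time: 14.4
ee_pos: [0.5835, 0.189, 0.1537]
eef_rot: [0.71, 0.704, 0.001, -0.001]
ft_force: [0.2, 0.4, 0.7]
width: 0.0864
14.5 [0.5864 0.193  0.154 ] jawdir [ 1.     -0.0045  0.0011] z [ 0.0012  0.0041 -1.    ] [0.0679 0.3855 0.2454] 0.08696416447146138 [-0.8116  0.3708  0.5377  1.577  -0.2008  1.2461 -0.2444]
```

View pics/p6.png

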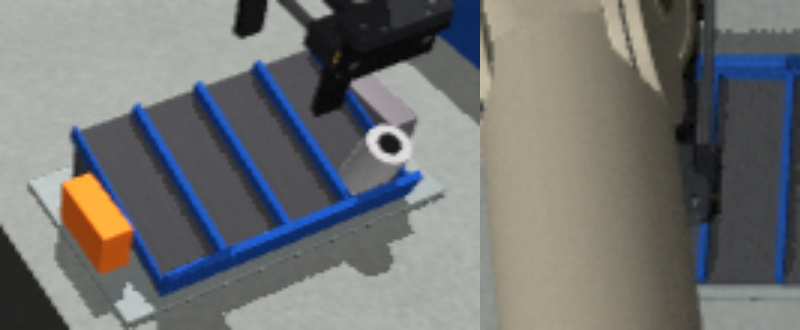

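Sleeve 59 stands against the stop in the lane by the grey block. Next is sleeve 46.

```bash
python3 -m inch '{"translation":[[-0.2,-1,0],[-0.3,-1,0],[-0.3,-1,0]],"rot":[[0,0,0],[0,0,0],[0,0,0]],"jaw":[87,87,87]}'
python3 -m inch '{"translation":[[-0.3,-1,0],[-0.3,-1,0],[-0.3,-1,0]],"rot":[[0,0,0],[0,0,0],[0,0,0]],"jaw":[87,87,87]}'
python3 -m inch '{"translation":[[-0.3,-1,0],[-0.3,-1,0],[-0.3,-1,0]],"rot":[[0,0,0],[0,0,0],[0,0,0]],"jaw":[87,87,87]}'
python3 -m inch '{"translation":[[-0.3,-1,0],[-0.3,-1,0],[-0.3,-1,0]],"rot":[[0,0,0],[0,0,0],[0,0,0]],"jaw":[87,87,87]}'
python3 -m inch '{"translation":[[0,-0.55,0],[0,-0.55,0],[0,-0.55,0],[0,-0.55,0]],"rot":[[0,0,0],[0,0,0],[0,0,0],[0,0,0]],"jaw":[87,87,87,87]}'
python3 st.py
```

```text
time: 14.8
ee_pos: [0.5557, 0.0867, 0.1534]
eef_rot: [0.711, 0.703, 0.0, -0.001]
ft_force: [0.7, -0.6, 0.6]
width: 0.0871
time: 15.1
ee_pos: [0.525, -0.0188, 0.1532]
eef_rot: [0.713, 0.701, -0.0, -0.0]
ft_force: [0.8, 0.3, 0.6]
width: 0.0869
time: 15.4
ee_pos: [0.494, -0.1243, 0.1532]
eef_rot: [0.716, 0.699, -0.001, 0.001]
ft_force: [0.1, 0.1, 0.3]
width: 0.0868
time: 15.7
ee_pos: [0.4625, -0.2295, 0.1534]
eef_rot: [0.718, 0.696, -0.003, 0.001]
ft_force: [-0.1, 1.2, 0.1]
width: 0.0872
time: 16.1
ee_pos: [0.4632, -0.2833, 0.1529]
eef_rot: [0.717, 0.697, -0.003, 0.001]
ft_force: [0.3, 0.4, -0.1]
width: 0.0867
16.1 [ 0.4632 -0.2833  0.1529] jawdir [ 0.9996 -0.0295 -0.003 ] z [-0.0031 -0.0053 -1.    ] [ 0.2721  0.3603 -0.1341] 0.08670694155954976 [-0.2773  0.2346  0.8514  1.7843 -0.1817  1.2064  0.5961]
```

```bash
python3 -m inch '{"translation":[[-0.04,-0.09,-0.4],[-0.04,-0.09,-0.8],[-0.04,-0.09,-0.8],[-0.04,-0.09,-0.8]],"rot":[[0.005,-0.003,0.028],[0.005,-0.003,0.028],[0.005,-0.003,0.028],[0.005,-0.003,0.028]],"jaw":[87,87,87,87]}'
python3 -m inch '{"translation":[[0,0,-0.3],[0,0,-0.59],[0,0,-0.59],[0,0,-0.59]],"rot":[[0,0,0],[0,0,0],[0,0,0],[0,0,0]],"jaw":[87,87,87,87]}'
python3 st.py
```

```text
time: 16.5
ee_pos: [0.4597, -0.2911, 0.0734]
eef_rot: [0.707, 0.708, -0.0, -0.0]
ft_force: [-0.1, 0.2, -0.7]
width: 0.087
time: 16.9
ee_pos: [0.4609, -0.2913, 0.0165]
eef_rot: [0.706, 0.708, 0.0, 0.0]
ft_force: [-1.0, -0.5, -0.4]
width: 0.0872
16.9 [ 0.4609 -0.2913  0.0165] jawdir [1.     0.0019 0.0006] z [ 0.0006 -0.0003 -1.    ] [-1.0139 -0.4839 -0.4253] 0.08724207082184135 [-0.157   0.431   0.7644  1.9026 -0.3634  0.9501  0.779 ]
```

```bash
python3 -m inch '{"translation":[[-0.02,0,-0.055],[-0.02,0,-0.055],[-0.02,0,-0.055],[-0.02,0,-0.055],[-0.02,0,-0.055],[-0.02,0,-0.055],[-0.02,0,-0.055],[-0.02,0,-0.055],[-0.02,0,-0.055],[-0.02,0,-0.055],[-0.02,0,-0.055],[-0.02,0,-0.055],[-0.02,0,-0.055]],"rot":[[0,0,0],[0,0,0],[0,0,0],[0,0,0],[0,0,0],[0,0,0],[0,0,0],[0,0,0],[0,0,0],[0,0,0],[0,0,0],[0,0,0],[0,0,0]],"jaw":[87,87,30,30,30,30,30,30,30,30,30,30,30]}' 30
python3 -m inch '{"translation":[[0,0,0.3],[0,0,0.6],[0,0,1],[0,0,1],[0,0,1]],"rot":[[0,0,0],[0,0,0],[0,0,0],[0,0,0],[0,0,0]],"jaw":[30,30,30,30,30]}'
python3 -m inch '{"translation":[[0.1,0.5,0.4],[0.3,1,0.4],[0.3,1,0.4]],"rot":[[0,0,0],[0,0,0],[0,0,0]],"jaw":[30,30,30]}'
python3 st.py
```

```text
time: 18.2
ee_pos: [0.4588, -0.2913, 0.0109]
eef_rot: [0.706, 0.708, 0.0, 0.0]
ft_force: [-0.3, -0.8, -0.6]
width: 0.0369
time: 18.7
ee_pos: [0.4593, -0.2912, 0.1113]
eef_rot: [0.706, 0.708, 0.001, 0.001]
ft_force: [0.1, -0.0, -0.8]
width: 0.0372
time: 19.0
ee_pos: [0.4908, -0.186, 0.1507]
eef_rot: [0.704, 0.71, 0.001, 0.0]
ft_force: [-0.2, 0.4, -0.8]
width: 0.037
19.0 [ 0.4908 -0.186   0.1507] jawdir [1.     0.0075 0.0019] z [ 0.0019  0.0017 -1.    ] [-0.2023  0.3981 -0.787 ] 0.037043608170538436 [-0.4532  0.1744  0.814   1.8317 -0.1387  1.1917  0.4121]
```

```bash
python3 -m inch '{"translation":[[0.3,1,0],[0.3,1,0],[0.3,1,0]],"rot":[[0,0,0],[0,0,0],[0,0,0]],"jaw":[30,30,30]}'
python3 -m inch '{"translation":[[0.3,1,0],[0.3,1,0],[0.3,1,0]],"rot":[[0,0,0],[0,0,0],[0,0,0]],"jaw":[30,30,30]}'
python3 -m inch '{"translation":[[0.3,1,0],[0.3,1,0],[0.3,1,0]],"rot":[[0,0,0],[0,0,0],[0,0,0]],"jaw":[30,30,30]}'
python3 -m inch '{"translation":[[0.15,0.4,0],[0.32,0.93,0],[0.32,0.93,-0.3],[0.32,0.93,-0.3],[0.32,0.93,-0.3],[0.32,0.93,-0.3]],"rot":[[0,0.12,0],[0,0.25,0],[0,0.25,0],[0,0.25,0],[0,0.25,0],[0,0.25,0]],"jaw":[30,30,30,30,30,30]}'
python3 st.py
```

```text
time: 19.3
ee_pos: [0.5214, -0.079, 0.1488]
eef_rot: [0.702, 0.713, 0.001, -0.001]
ft_force: [0.8, -0.9, -2.0]
width: 0.0371
time: 19.6
ee_pos: [0.5512, 0.0276, 0.1468]
eef_rot: [0.699, 0.715, 0.0, -0.003]
ft_force: [-0.9, -0.0, -0.6]
width: 0.037
time: 19.9
ee_pos: [0.5806, 0.1343, 0.1444]
eef_rot: [0.696, 0.718, -0.0, -0.004]
ft_force: [-0.5, -0.0, -2.1]
width: 0.0372
time: 20.5
ee_pos: [0.6129, 0.2256, 0.1151]
eef_rot: [0.691, 0.711, -0.091, -0.097]
ft_force: [0.6, -0.6, -0.2]
width: 0.0372
20.5 [0.6129 0.2256 0.1151] jawdir [ 0.9642  0.0293 -0.2634] z [-0.2636  0.0056 -0.9646] [ 0.5806 -0.5627 -0.207 ] 0.03724269099111783 [-0.6879  0.7094  0.5377  1.2275 -0.4023  1.5585 -0.1276]
```

```bash
python3 -m inch '{"translation":[[-0.03,0.06,-0.2],[-0.06,0.06,-0.4],[-0.09,0.06,-0.6],[-0.1,0.06,-0.73],[-0.1,0.06,-0.73],[-0.1,0.06,-0.73]],"rot":[[-0.005,-0.005,-0.028],[-0.005,-0.005,-0.028],[-0.005,-0.005,-0.028],[-0.005,-0.005,-0.028],[-0.005,-0.005,-0.028],[-0.005,-0.005,-0.028]],"jaw":[30,30,30,30,30,30]}'
python3 st.py
```

```text
time: 21.1
ee_pos: [0.6034, 0.2313, 0.0435]
eef_rot: [0.702, 0.7, -0.089, -0.095]
ft_force: [0.1, -0.5, -0.0]
width: 0.0371
21.1 [0.6034 0.2313 0.0435] jawdir [ 0.9664 -0.0007 -0.257 ] z [-0.257   0.0088 -0.9664] [ 0.1194 -0.4813 -0.036 ] 0.037120089553227056 [-0.7053  0.7488  0.5222  1.3233 -0.4261  1.4233 -0.1404]
```

```bash
python3 -m inch '{"translation":[[-0.02,0,-0.06],[-0.034,0,-0.11],[-0.034,0,-0.11],[-0.034,0,-0.11]],"rot":[[-0.008,0,0],[-0.008,0,0],[-0.008,0,0],[-0.008,0,0]],"jaw":[30,30,30,30]}'
python3 -m inch '{"translation":[[0,0,-0.01],[0,0,-0.01],[0,0,-0.01]],"rot":[[0,0,0],[0,0,0],[0,0,0]],"jaw":[30,30,30]}'
python3 st.py
```

```text
time: 21.5
ee_pos: [0.6, 0.2313, 0.0325]
eef_rot: [0.702, 0.7, -0.092, -0.092]
ft_force: [-0.1, -1.1, -0.6]
width: 0.0374
time: 21.8
ee_pos: [0.6001, 0.2313, 0.0316]
eef_rot: [0.702, 0.7, -0.092, -0.092]
ft_force: [0.1, -0.8, -0.4]
width: 0.037
21.8 [0.6001 0.2313 0.0316] jawdir [ 0.9664 -0.0028 -0.257 ] z [-0.257   0.0006 -0.9664] [ 0.1213 -0.8157 -0.4105] 0.037047424632254224 [-0.7123  0.7565  0.5206  1.3388 -0.4243  1.403  -0.1432]
```

```bash
python3 -m inch '{"translation":[[0,0,-0.008],[0,0,-0.008],[0,0,-0.008]],"rot":[[0,0,0],[0,0,0],[0,0,0]],"jaw":[30,30,30]}'
python3 -m inch '{"translation":[[0,0,0],[0,0,0],[0,0,0],[0,0,0],[0,0,0],[0,0,0],[0,0,0]],"rot":[[0,0,0],[0,0,0],[0,0,0],[0,0,0],[0,0,0],[0,0,0],[0,0,0]],"jaw":[60,60,60,60,60,60,60]}'
python3 -m inch '{"translation":[[0.07,0,0.25],[0.13,0,0.5],[0.26,0,1],[0.26,0,1],[0.26,0,1]],"rot":[[0,0,0],[0,0,0],[0,0,0],[0,0,0],[0,0,0]],"jaw":[60,60,60,87,87]}'
python3 -m inch '{"translation":[[0,-0.5,0],[0,-1,0.2],[0,-1,0.2],[0,-1,0.2]],"rot":[[0,-0.12,0],[0,-0.247,0],[0,-0.247,0],[0,-0.247,0]],"jaw":[87,87,87,87]}'
python3 -m inch '{"translation":[[0,-0.5,0],[0,-1,0],[0,-1,0]],"rot":[[0,0,0],[0,0,0],[0,0,0]],"jaw":[87,87,87]}'
python3 st.py
python3 - <<'E'
from h import *
b=eyes.camera("scene");c=eyes.camera("wrist")
cv2.imwrite("pics/p7.png",np.hstack([cv2.resize(b[140:250,290:450],(480,330)),c[:330,100:420]]))
E
```

```text
time: 22.1
ee_pos: [0.6005, 0.2314, 0.0313]
eef_rot: [0.702, 0.7, -0.091, -0.091]
ft_force: [0.4, -0.1, 5.6]
width: 0.0375
time: 22.8
ee_pos: [0.6005, 0.2314, 0.0313]
eef_rot: [0.702, 0.7, -0.091, -0.091]
ft_force: [0.2, 0.7, 0.6]
width: 0.0599
time: 23.3
ee_pos: [0.6275, 0.2313, 0.1326]
eef_rot: [0.702, 0.7, -0.09, -0.091]
ft_force: [-0.9, 0.5, -1.3]
width: 0.0692
time: 23.7
ee_pos: [0.6262, 0.1299, 0.153]
eef_rot: [0.709, 0.705, 0.002, -0.001]
ft_force: [0.1, 1.2, -0.1]
width: 0.0864
time: 24.0
ee_pos: [0.6262, 0.0226, 0.1526]
eef_rot: [0.712, 0.702, 0.0, 0.0]
ft_force: [0.1, -0.2, 0.6]
width: 0.0869
24.0 [0.6262 0.0226 0.1526] jawdir [ 0.9999 -0.0133  0.0008] z [ 0.0008 -0.0002 -1.    ] [ 0.1218 -0.1822  0.612 ] 0.08685213472959266 [-0.623   0.4208  0.6755  1.5563 -0.2714  1.2595  0.08  ]
```

View pics/p7.png

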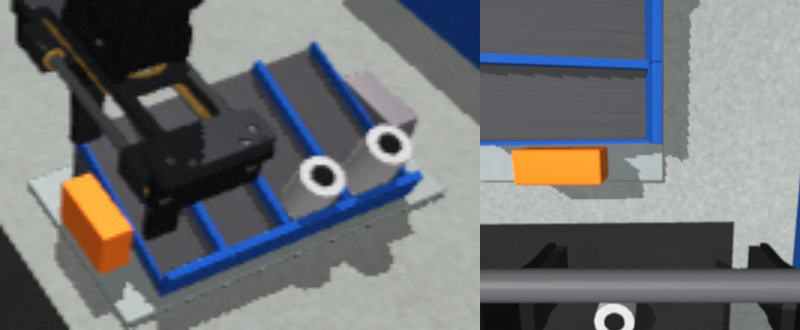

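Both 59 and 46 stand at their stops. Sleeve 33 shows in the wrist view at (235,322).

```bash
python3 -c "
from h import *
print(back(cam('wrist'),(234.5,321),.033))"
python3 -m inch '{"translation":[[-0.2,-0.5,0],[-0.41,-1,-0.4],[-0.41,-1,-0.8],[-0.41,-1,-0.8],[-0.41,-1,-0.8]],"rot":[[0,0,0.013],[0,0,0.013],[0,0,0.013],[0,0,0.013],[0,0,0.013]],"jaw":[87,87,87,87,87]}'
python3 st.py
```

```text
[ 0.5856654  -0.08370164  0.033     ]
time: 24.6
ee_pos: [0.5855, -0.0679, 0.0711]
eef_rot: [0.704, 0.71, 0.0, -0.002]
ft_force: [0.4, 0.6, 1.4]
width: 0.0867
24.6 [ 0.5855 -0.0679  0.0711] jawdir [ 1.      0.0092 -0.0026] z [-0.0027  0.0034 -1.    ] [0.4337 0.5957 1.4214] 0.08671986126490254 [-0.5023  0.426   0.6769  1.739  -0.3005  1.085   0.2832]
```

```bash
python3 -m inch '{"translation":[[0,-0.18,0],[0,-0.18,-0.2],[0,-0.18,-0.5],[0,-0.18,-0.7],[0,-0.18,-0.75],[0,-0.18,-0.75]],"rot":[[-0.003,-0.002,-0.009],[-0.003,-0.002,-0.009],[-0.003,-0.002,-0.009],[-0.003,-0.002,-0.009],[-0.003,-0.002,-0.009],[-0.003,-0.002,-0.009]],"jaw":[87,87,87,87,87,87]}'
python3 st.py
```

```text
time: 25.2
ee_pos: [0.5865, -0.0857, -0.0031]
eef_rot: [0.707, 0.707, 0.0, 0.0]
ft_force: [-0.4, 1.1, 0.4]
width: 0.0868
25.2 [ 0.5865 -0.0857 -0.0031] jawdir [1.     0.0008 0.0002] z [ 0.0002 -0.     -1.    ] [-0.3828  1.0737  0.4144] 0.08681048453499188 [-0.4351  0.5306  0.6343  1.782  -0.3768  0.9527  0.3565]
```

```bash
python3 -m inch '{"translation":[[0,0,-0.05],[0,0,-0.05],[0,0,-0.05],[0,0,-0.05],[0,0,-0.05],[0,0,-0.05],[0,0,-0.05],[0,0,-0.05],[0,0,-0.05],[0,0,-0.05],[0,0,-0.05],[0,0,-0.05],[0,0,-0.05]],"rot":[[0,0,0],[0,0,0],[0,0,0],[0,0,0],[0,0,0],[0,0,0],[0,0,0],[0,0,0],[0,0,0],[0,0,0],[0,0,0],[0,0,0],[0,0,0]],"jaw":[87,87,30,30,30,30,30,30,30,30,30,30,30]}' 30
python3 -m inch '{"translation":[[0,0,0.3],[0,0,0.6],[0,0,1],[0,0,1],[0,0,1]],"rot":[[0,0,0],[0,0,0],[0,0,0],[0,0,0],[0,0,0]],"jaw":[30,30,30,30,30]}'
python3 -m inch '{"translation":[[0,0.5,0.4],[0,1,0.4],[0,1,0.4]],"rot":[[0,0,0],[0,0,0],[0,0,0]],"jaw":[30,30,30]}'
python3 st.py
```

```text
time: 26.5
ee_pos: [0.5864, -0.0857, -0.0081]
eef_rot: [0.707, 0.707, 0.0, 0.0]
ft_force: [-0.3, 0.4, 0.7]
width: 0.037
time: 27.0
ee_pos: [0.5869, -0.0856, 0.0925]
eef_rot: [0.707, 0.707, 0.001, 0.0]
ft_force: [-0.0, 1.4, -1.3]
width: 0.0371
time: 27.3
ee_pos: [0.5868, 0.0213, 0.1319]
eef_rot: [0.704, 0.71, 0.001, -0.001]
ft_force: [0.9, 0.5, -1.3]
width: 0.0376
27.3 [0.5868 0.0213 0.1319] jawdir [1.     0.008  0.0011] z [ 0.001   0.0032 -1.    ] [ 0.8698  0.5343 -1.3415] 0.03755352245757405 [-0.6666  0.3442  0.6814  1.6896 -0.2345  1.189   0.0819]
```

```bash
python3 -m inch '{"translation":[[0,0.5,0],[0,0.9,0],[0,0.9,0],[0,0.9,0]],"rot":[[0,0.12,0],[0,0.25,-0.008],[0,0.25,-0.008],[0,0.25,-0.008]],"jaw":[30,30,30,30]}'
python3 -m inch '{"translation":[[-0.05,0.5,0],[-0.05,0.54,-0.3],[-0.05,0.54,-0.5],[-0.05,0.54,-0.5],[-0.05,0.54,-0.5]],"rot":[[0,0,0],[0,0,0],[0,0,0],[0,0,0],[0,0,0]],"jaw":[30,30,30,30,30]}'
python3 st.py
```

```text
time: 27.7
ee_pos: [0.5862, 0.1121, 0.1279]
eef_rot: [0.7, 0.701, -0.093, -0.094]
ft_force: [0.7, -0.6, -1.2]
width: 0.0374
time: 28.2
ee_pos: [0.5812, 0.1646, 0.0788]
eef_rot: [0.701, 0.701, -0.093, -0.094]
ft_force: [0.9, 0.1, -0.3]
width: 0.037
28.2 [0.5812 0.1646 0.0788] jawdir [ 0.965  -0.0007 -0.2621] z [-0.2621  0.0011 -0.965 ] [ 0.945   0.063  -0.2575] 0.037019849643663345 [-0.6944  0.6473  0.5818  1.4231 -0.3852  1.4446 -0.062 ]
```

```bash
python3 -m inch '{"translation":[[-0.05,0.054,-0.2],[-0.1,0.054,-0.4],[-0.13,0.054,-0.5],[-0.13,0.054,-0.5],[-0.13,0.054,-0.5]],"rot":[[0,0,0],[0,0,0],[0,-0.003,0],[0,-0.003,0],[0,-0.003,0]],"jaw":[30,30,30,30,30]}'
python3 st.py
```

```text
time: 28.7
ee_pos: [0.569, 0.1697, 0.0301]
eef_rot: [0.702, 0.701, -0.091, -0.092]
ft_force: [-0.1, 1.4, -0.1]
width: 0.0377
28.7 [0.569  0.1697 0.0301] jawdir [ 0.9663 -0.0012 -0.2575] z [-0.2575  0.0017 -0.9663] [-0.1445  1.3966 -0.075 ] 0.03773093781987722 [-0.7071  0.6716  0.5643  1.4958 -0.4032  1.3463 -0.0556]
```

```bash
python3 -m inch '{"translation":[[-0.01,0,-0.04],[-0.025,0,-0.083],[-0.025,0,-0.083],[-0.025,0,-0.083]],"rot":[[0,0,0],[0,0,0],[0,0,0],[0,0,0]],"jaw":[30,30,30,30]}'
python3 -m inch '{"translation":[[0,0,-0.01],[0,0,-0.01],[0,0,-0.01]],"rot":[[0,0,0],[0,0,0],[0,0,0]],"jaw":[30,30,30]}'
python3 -m inch '{"translation":[[0,0,-0.006],[0,0,-0.006],[0,0,-0.006]],"rot":[[0,0,0],[0,0,0],[0,0,0]],"jaw":[30,30,30]}'
```

```text
time: 29.1
ee_pos: [0.5665, 0.1697, 0.0218]
eef_rot: [0.702, 0.701, -0.091, -0.092]
ft_force: [0.1, -0.3, 0.7]
width: 0.0372
time: 29.4
ee_pos: [0.5665, 0.1697, 0.0208]
eef_rot: [0.702, 0.701, -0.091, -0.092]
ft_force: [0.5, -0.7, -1.2]
width: 0.0374
time: 29.7
ee_pos: [0.5668, 0.1697, 0.0205]
eef_rot: [0.702, 0.701, -0.091, -0.092]
ft_force: [1.4, -0.2, 2.0]
width: 0.0373
```

```bash
python3 -m inch '{"translation":[[0,0,0],[0,0,0],[0,0,0],[0,0,0],[0,0,0]],"rot":[[0,0,0],[0,0,0],[0,0,0],[0,0,0],[0,0,0]],"jaw":[50,50,50,50,50]}'
python3 -m inch '{"translation":[[0.04,0,0.15],[0.08,0,0.3],[0.16,0,0.6],[0.26,0,1],[0.26,0,1],[0.26,0,1]],"rot":[[0,0,0],[0,0,0],[0,0,0],[0,0,0],[0,0,0],[0,0,0]],"jaw":[50,50,50,50,87,87]}'
python3 -m inch '{"translation":[[-0.3,-0.5,0.3],[-0.6,-1,0.3],[-0.6,-1,0.3],[-0.6,-1,0.3]],"rot":[[0,-0.12,0],[0,-0.247,0],[0,-0.247,0],[0,-0.247,0]],"jaw":[87,87,87,87]}'
python3 -m inch '{"translation":[[-0.3,-0.5,0],[-0.7,-1,0],[-0.7,-1,0]],"rot":[[0,0,0],[0,0,0],[0,0,0]],"jaw":[87,87,87]}'
python3 st.py
python3 - <<'E'
from h import *
b=eyes.camera("scene");c=eyes.camera("wrist")
cv2.imwrite("pics/p8.png",np.hstack([cv2.resize(b[140:250,290:450],(480,330)),c[:330,100:420]]))
E
```

```text
time: 30.2
ee_pos: [0.5668, 0.1697, 0.0204]
eef_rot: [0.702, 0.701, -0.091, -0.092]
ft_force: [-0.3, 0.4, -0.9]
width: 0.0497
time: 30.8
ee_pos: [0.594, 0.1696, 0.1225]
eef_rot: [0.702, 0.701, -0.09, -0.091]
ft_force: [-0.2, 0.5, 0.5]
width: 0.0592
time: 31.2
ee_pos: [0.5295, 0.0639, 0.1523]
eef_rot: [0.71, 0.704, 0.002, -0.002]
ft_force: [0.7, 0.4, 1.3]
width: 0.0848
time: 31.5
ee_pos: [0.4571, -0.0389, 0.1517]
eef_rot: [0.711, 0.703, 0.001, -0.003]
ft_force: [-0.5, 0.5, 0.8]
width: 0.0869
31.5 [ 0.4571 -0.0389  0.1517] jawdir [ 0.9999 -0.0105 -0.0021] z [-0.0021  0.0055 -1.    ] [-0.4696  0.4887  0.7592] 0.08693891980109639 [-0.7882 -0.0395  0.7758  1.9812  0.0239  1.1907 -0.0322]
```

View pics/p8.png

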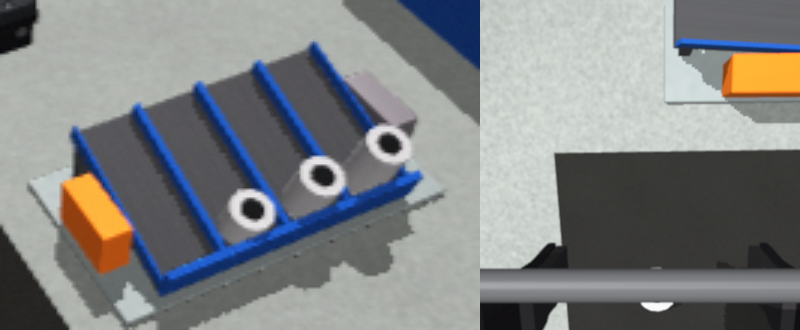

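Sleeve 33 slid to its stop. Now sleeve 20, at (.453, -.132).

```bash
python3 -m inch '{"translation":[[-0.04,-0.5,0],[-0.04,-0.9,-0.3],[-0.04,-0.9,-0.8],[-0.04,-0.9,-0.8],[-0.04,-0.9,-0.8]],"rot":[[-0.005,0,0.01],[-0.005,0,0.01],[-0.005,0,0.01],[-0.005,0,0.01],[-0.005,0,0.01]],"jaw":[87,87,87,87,87]}'
python3 st.py
```

```text
time: 32.1
ee_pos: [0.4528, -0.1289, 0.0721]
eef_rot: [0.708, 0.706, -0.001, -0.002]
ft_force: [0.4, 0.1, 1.0]
width: 0.0871
32.1 [ 0.4528 -0.1289  0.0721] jawdir [ 1.     -0.0024 -0.0045] z [-0.0045  0.0005 -1.    ] [0.3646 0.0912 1.0361] 0.08705064780418022 [-0.6571  0.1498  0.9061  2.0443 -0.1381  1.0133  0.3151]
```

```bash
python3 -m inch '{"translation":[[0,-0.033,-0.2],[0,-0.033,-0.5],[0,-0.033,-0.7],[0,-0.033,-0.79],[0,-0.033,-0.79],[0,-0.033,-0.79]],"rot":[[0,-0.004,0],[0,-0.004,0],[0,-0.004,0],[0,-0.004,0],[0,-0.004,0],[0,-0.004,0]],"jaw":[87,87,87,87,87,87]}'
python3 st.py
```

```text
time: 32.7
ee_pos: [0.4541, -0.1318, -0.0054]
eef_rot: [0.708, 0.707, 0.001, 0.0]
ft_force: [-0.6, 0.1, -0.2]
width: 0.0871
32.7 [ 0.4541 -0.1318 -0.0054] jawdir [ 1.     -0.0017  0.0017] z [ 0.0017  0.0009 -1.    ] [-0.5654  0.1433 -0.1519] 0.08713752013703233 [-0.559   0.3195  0.8398  2.1002 -0.3188  0.8483  0.4677]
```

```bash
python3 -m inch '{"translation":[[-0.01,0,-0.04],[-0.01,0,-0.08],[-0.01,0,-0.08]],"rot":[[0,0,0],[0,0,0],[0,0,0]],"jaw":[87,87,87]}'
python3 -m inch '{"translation":[[0,0,0],[0,0,0],[0,0,0],[0,0,0],[0,0,0],[0,0,0],[0,0,0],[0,0,0],[0,0,0],[0,0,0],[0,0,0]],"rot":[[0,0,0],[0,0,0],[0,0,0],[0,0,0],[0,0,0],[0,0,0],[0,0,0],[0,0,0],[0,0,0],[0,0,0],[0,0,0]],"jaw":[30,30,30,30,30,30,30,30,30,30,30]}' 30
python3 -m inch '{"translation":[[0,0,0.3],[0,0,0.6],[0,0,1],[0,0,1],[0,0,1]],"rot":[[0,0,0],[0,0,0],[0,0,0],[0,0,0],[0,0,0]],"jaw":[30,30,30,30,30]}'
python3 -m inch '{"translation":[[0.3,0.5,0.4],[0.4,1,0.4],[0.4,1,0.4]],"rot":[[0,0,0],[0,0,0],[0,0,0]],"jaw":[30,30,30]}'
python3 st.py
```

```text
time: 33.0
ee_pos: [0.4531, -0.1316, -0.0135]
eef_rot: [0.708, 0.707, 0.001, 0.0]
ft_force: [0.2, -0.6, 0.6]
width: 0.0871
time: 34.1
ee_pos: [0.4531, -0.1316, -0.0135]
eef_rot: [0.708, 0.707, 0.001, 0.0]
ft_force: [0.7, 0.2, -0.0]
width: 0.0373
time: 34.6
ee_pos: [0.4536, -0.1312, 0.087]
eef_rot: [0.707, 0.707, 0.002, 0.0]
ft_force: [-0.3, 0.7, -1.0]
width: 0.0373
time: 34.9
ee_pos: [0.4944, -0.0265, 0.1266]
eef_rot: [0.706, 0.708, 0.002, 0.0]
ft_force: [-1.5, -0.2, -1.0]
width: 0.0372
34.9 [ 0.4944 -0.0265  0.1266] jawdir [1.     0.0036 0.0032] z [ 0.0032  0.003  -1.    ] [-1.4929 -0.2397 -0.9758] 0.03717008998345347 [-0.8348  0.1154  0.8593  1.9351 -0.1     1.1298  0.0673]
```

```bash
python3 -m inch '{"translation":[[0.43,0.4,0],[0.86,0.8,0],[0.86,0.8,0],[0.86,0.8,0]],"rot":[[0,0.12,0],[0,0.253,-0.004],[0,0.253,-0.004],[0,0.253,-0.004]],"jaw":[30,30,30,30]}'
python3 -m inch '{"translation":[[0,0.4,0],[0,0.5,-0.3],[0,0.5,-0.5],[0,0.5,-0.5],[0,0.5,-0.5]],"rot":[[0,0,0],[0,0,0],[0,0,0],[0,0,0],[0,0,0]],"jaw":[30,30,30,30,30]}'
python3 st.py
```

```text
time: 35.3
ee_pos: [0.5811, 0.0577, 0.1191]
eef_rot: [0.699, 0.702, -0.097, -0.096]
ft_force: [-0.9, -0.5, -0.3]
width: 0.0368
time: 35.8
ee_pos: [0.5806, 0.107, 0.0683]
eef_rot: [0.699, 0.702, -0.097, -0.097]
ft_force: [-0.9, -0.8, -0.4]
width: 0.037
35.8 [0.5806 0.107  0.0683] jawdir [ 0.9622  0.0031 -0.2722] z [-0.2722 -0.0013 -0.9622] [-0.9094 -0.8245 -0.3576] 0.03698044048547978 [-0.7137  0.687   0.7318  1.4635 -0.4513  1.4487  0.087 ]
```

```bash
python3 -m inch '{"translation":[[-0.05,0.01,-0.2],[-0.1,0.01,-0.38],[-0.137,0.01,-0.44],[-0.137,0.01,-0.44],[-0.137,0.01,-0.44]],"rot":[[0.001,-0.012,-0.002],[0.001,-0.012,-0.002],[0.001,-0.012,-0.002],[0.001,-0.012,-0.002],[0.001,-0.012,-0.002]],"jaw":[30,30,30,30,30]}'
python3 -m inch '{"translation":[[-0.01,0,-0.03],[-0.015,0,-0.06],[-0.015,0,-0.06],[-0.015,0,-0.06]],"rot":[[0,0,0],[0,0,0],[0,0,0],[0,0,0]],"jaw":[30,30,30,30]}'
python3 st.py
```

```text
time: 36.3
ee_pos: [0.5677, 0.1078, 0.0255]
eef_rot: [0.701, 0.701, -0.092, -0.093]
ft_force: [-0.1, -0.3, -0.5]
width: 0.0374
time: 36.7
ee_pos: [0.5662, 0.1078, 0.0196]
eef_rot: [0.701, 0.701, -0.092, -0.093]
ft_force: [-0.4, 0.1, -0.4]
width: 0.0373
36.7 [0.5662 0.1078 0.0196] jawdir [ 0.9659  0.0011 -0.2587] z [-0.2587  0.0007 -0.9659] [-0.3653  0.0691 -0.3603] 0.03730171714548251 [-0.7284  0.7016  0.7141  1.5534 -0.4723  1.3369  0.1011]
```

Contact is expected at about .0155.

```bash
python3 -m inch '{"translation":[[0,0,-0.015],[0,0,-0.03],[0,0,-0.03],[0,0,-0.03]],"rot":[[0,0,0],[0,0,0],[0,0,0],[0,0,0]],"jaw":[30,30,30,30]}'
python3 -m inch '{"translation":[[0,0,-0.01],[0,0,-0.01],[0,0,-0.01]],"rot":[[0,0,0],[0,0,0],[0,0,0]],"jaw":[30,30,30]}'
python3 -m inch '{"translation":[[0,0,-0.005],[0,0,-0.005],[0,0,-0.005]],"rot":[[0,0,0],[0,0,0],[0,0,0]],"jaw":[30,30,30]}'
```

```text
time: 37.1
ee_pos: [0.5662, 0.1077, 0.0165]
eef_rot: [0.701, 0.701, -0.092, -0.093]
ft_force: [0.1, 0.3, 0.3]
width: 0.0369
time: 37.4
ee_pos: [0.5662, 0.1077, 0.0155]
eef_rot: [0.701, 0.701, -0.092, -0.093]
ft_force: [0.2, 0.6, -0.4]
width: 0.0374
time: 37.7
ee_pos: [0.5663, 0.1077, 0.0151]
eef_rot: [0.701, 0.701, -0.092, -0.093]
ft_force: [0.2, -0.2, 0.7]
width: 0.0373
```

```bash
python3 -m inch '{"translation":[[0,0,-0.004],[0,0,-0.004],[0,0,-0.004]],"rot":[[0,0,0],[0,0,0],[0,0,0]],"jaw":[30,30,30]}'
python3 -m inch '{"translation":[[0,0,0],[0,0,0],[0,0,0],[0,0,0],[0,0,0]],"rot":[[0,0,0],[0,0,0],[0,0,0],[0,0,0],[0,0,0]],"jaw":[50,50,50,50,50]}'
python3 -m inch '{"translation":[[0.04,0,0.15],[0.08,0,0.3],[0.16,0,0.6],[0.26,0,1],[0.26,0,1],[0.26,0,1]],"rot":[[0,0,0],[0,0,0],[0,0,0],[0,0,0],[0,0,0],[0,0,0]],"jaw":[50,50,50,50,50,50]}'
python3 -m inch '{"translation":[[-0.3,-0.5,0.3],[-0.6,-1,0.5],[-0.6,-1,0.5],[-0.6,-1,0.5]],"rot":[[0,-0.12,0],[0,-0.247,0],[0,-0.247,0],[0,-0.247,0]],"jaw":[50,50,50,50]}'
python3 -m inch '{"translation":[[-0.3,-0.5,0],[-0.6,-1,0],[-0.6,-1,0]],"rot":[[0,0,0],[0,0,0],[0,0,0]],"jaw":[50,50,50]}'
python3 - <<'E'
from h import *
b=eyes.camera("scene");c=eyes.camera("top")
cv2.imwrite("pics/p9.png",np.hstack([cv2.resize(b[140:250,290:450],(480,330)),cv2.resize(c[160:240,135:215],(320,330))]))
cv2.imwrite("pics/p10.png",cv2.resize(b,None,fx=1.4,fy=1.4));cv2.imwrite("pics/t10.png",c)
E
```

```text
time: 38.0
ee_pos: [0.5666, 0.1077, 0.0149]
eef_rot: [0.701, 0.701, -0.092, -0.092]
ft_force: [1.3, 0.7, 3.8]
width: 0.0372
time: 38.5
ee_pos: [0.5665, 0.1077, 0.0148]
eef_rot: [0.701, 0.701, -0.092, -0.092]
ft_force: [1.1, 0.2, 0.0]
width: 0.0498
time: 39.1
ee_pos: [0.5937, 0.1075, 0.1169]
eef_rot: [0.701, 0.702, -0.09, -0.092]
ft_force: [-0.2, -0.6, -0.9]
width: 0.05
time: 39.5
ee_pos: [0.5307, 0.0015, 0.169]
eef_rot: [0.71, 0.705, 0.004, -0.001]
ft_force: [0.6, 0.2, -0.1]
width: 0.0501
time: 39.8
ee_pos: [0.4681, -0.1021, 0.1686]
eef_rot: [0.711, 0.703, 0.004, -0.002]
ft_force: [0.4, 0.7, 0.4]
width: 0.05
```

View pics/p9.png

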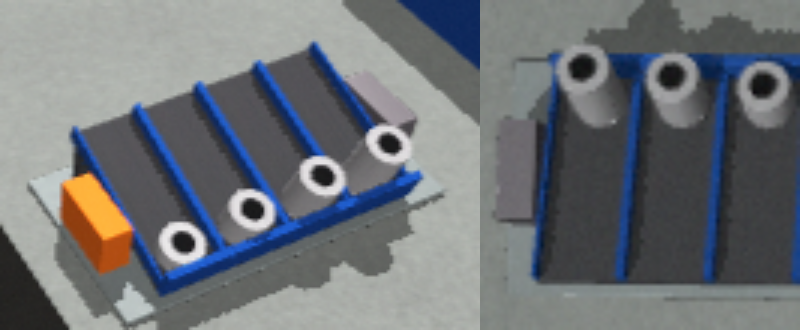

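View pics/p10.png

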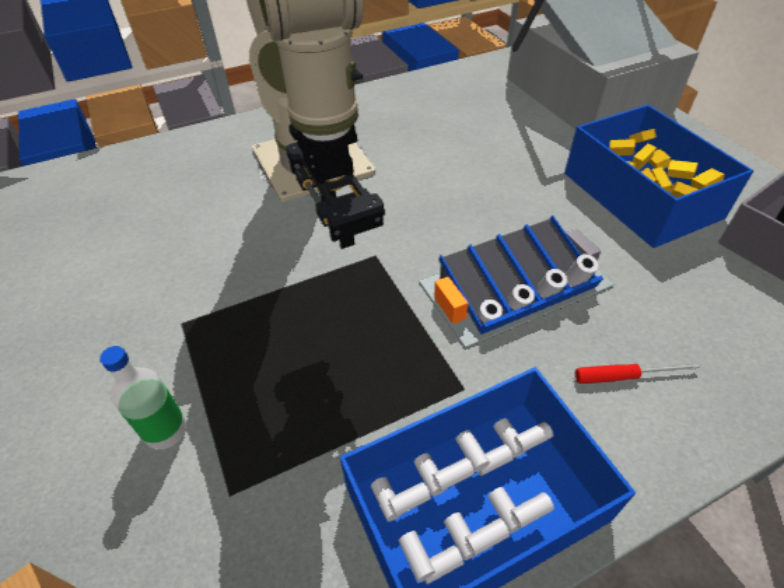

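All four sleeves stand at the stop, rising from 20 at the orange block to 59 at the grey one. The bottle is where it was and the arm is clear. One numeric check of the top positions, then I hand in.

```bash
python3 - <<'E'
from h import *
c=cam("scene");n=np.array([np.sin(.2618),0,np.cos(.2618)])
for y,h,o in((.108,20,(183,243)),(.170,33,(253,209)),(.2315,46,(322,176)),(.293,59,(388,145))):
  print(h,proj(c,np.array([.6,y,.02])+h/1e3*n).round(1),(290+o[0]/3,140+o[1]/3))
s0=cv2.imread("pics/scene0.png");s1=cv2.resize(cv2.imread("pics/p10.png"),(560,420))
print("bottle diff",np.abs(s0[245:325,65:135].astype(int)-s1[245:325,65:135]).mean())
print(r.close_job())
E
```

```text
20 [351.9 219.9] (351.0, 221.0)
33 [375.2 208.6] (374.3333333333333, 209.66666666666669)
46 [398.  197.5] (397.3333333333333, 198.66666666666666)
59 [420.5 186.5] (419.33333333333337, 188.33333333333334)
bottle diff 12.574464285714285
the job is handed in; nothing more can be done
None
```

All four sleeves are in the rack and the job is handed in, at about 40 s on the robot's clock. From the orange block outward they stand 20, 33, 46 and 59 mm, each on its end on its lane floor against the stop.

**Last checks:** In the final scene picture each sleeve's top is within about 2 px of where it should appear when seated against the stop. The arm was clear of everything. No sleeve tipped over, and wrist force readings stayed under about 7 N.

**Things that disagreed or were weak:**
- **Fingertips:** They sit about 19 mm behind the TCP, not 11 mm ahead as stated. My first grasp of the 59 mm sleeve therefore closed just above it without touching it, and I went about 30 mm lower from then on.
- **Top camera:** It read positions about 4 mm short in x. I corrected this using the wrist and scene views.
- **Bottle:** By eye its cap is in the same place as at the start (about (82,255) px against (81,256) px). A pixel-difference check gave a mean of 12.6, but one image had been resized, so it settles nothing.

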